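Open the spring clamp of a plaster vibrator for the next flask

ROBOT

A 6-joint arm with a two-finger parallel gripper is mounted at the origin on a cart in front of the work surface, level with it; the furniture and walls round the work are solid. World frame = base frame: x ahead of the robot, y to its left, z up, the work surface at z = 0. Lengths are in mm, angles in rad, forces in N, time in s.
With the tool pointing down it reaches from about 350 to 975 mm from the base axis. Payload 7.1 kg.
Tool frame: the origin (TCP) lies between the finger pads, 19 mm behind the fingertips; this is the grasp point; z points along the fingers, y is the line along which they close (so a half turn about z gives the same grasp; the last joint's range is limited). The gripper opens to 88 mm and grips with 3 to 60 N. Pads are 20 mm wide; open, the fingers measure 115 mm over their backs; the gripper's body (75 mm by 178 mm) begins 61 mm behind the grasp point.
Start: joints at [1.145, 0.423, 1.63, -0, 1.089, -0.019], TCP at [247.263, 573.991, 241.375] pointing down, gripper open.
Joint ranges: [-3, 3], [-0.9, 2.11], [0.09, 2.58], [-1.31, 4.45], [0.11, 2.69], [-2.54, 2.54]. Speed limits (rad/s): [2.39, 2.39, 3.01, 3.14, 3.14, 3.14].

INTERFACE

Orientations are given as a rotation vector (axis times angle).
In Python, from workcell import ctrl gives the robot as it stands.
- The arm moves only by the tool apply_moves, never from a script. Its argument "targets" is a list of rows, each an object of numbers: "tx", "ty", "tz": the shift along the world's x, y, z in m; "spin": the turn about the world's z in degrees. In form: [{"tx": .., "ty": .., "tz": .., "spin": ..}, ...]. A call has exactly 8 rows; each row is the pose to reach, as a shift and turn from the pose commanded when the call began; what a row does not reach only later rows make up. A row lasts 1/10 s, in which the tool goes at most 50 mm and 8.59 degrees, less where a joint would pass 70% of its speed; a pose out of reach is approached as far as the arm can. A call with a gripper value outside its range is refused whole. "gripper" is the closure, from -1 (fully open) to 1 (shut), set as the call begins (left out, the last holds). The fingers move at their own pace and stop on an object; the grip force is fixed at half the most. Time passes only in rows, so rows that repeat a pose let the fingers close, or fill a call up. It gives the time, the measured TCP pose, the force, the opening and the grip force at its end, in the units of the state.
- ctrl.get_obs(): the state, without advancing time (a new reading comes with each control period).
- ctrl.get_image(name): name is "side" or "top"; returns the picture (420x560x3 uint8, red, green, blue); there is no depth.
- ctrl.get_calibration(name): a dict with "fov_y" (degrees; the focal length in pixels is half the picture's height over the tangent of half this angle, whatever the lens; pixels are square), "cx", "cy" (the principal point, pixels), "rvec" (rotation vector, rad) and "tvec" (3), from world to camera coordinates, as OpenCV has them. Camera axes: x right, y down, z forward; pixel columns grow to the right and rows downward; lengths in mm; the calibration is good to about 2 mm. A picture is of the moment at which its call begins. get_calibration takes no time and is no camera call.
- ctrl.close_job(): hands the job in; it is judged then, once.
Trained networks look in the newest picture that a camera, given by its name, has taken for a name from the list of things; names that differ only in an ending like _2 or _b are one class to them, and where a whole thing is asked for, a point or a joint stands for the part that bears it (a point fixed in the world has none). Each returns a list of dicts, best first, with "score" (0 to 1); they miss things now and then, are a little off and sometimes report something else, mostly with a low value. They report only what shows in the picture. A call takes as long as a camera call.
- ctrl.outline_of(name, camera): "pixels" (420x560 bool, what is visible of it) and "box" ([left, top, right, bottom] in pixels, round what is visible of it).
- ctrl.pinpoint(name, camera): "uv" ([column, row] in pixels: a listed point, or the origin of a listed thing).
The state is a dict: "t": time; "qpos": joint angles; "qvel": joint speeds; "joint_torque": joint torques, N m; "ee_pos": TCP position; "orientation": TCP orientation; "ft_force": force on the tool from outside, world axes, zero at the start; "moment": the same for the moment, N m; "width": finger opening in mm; "grasp_force": force on a finger pad.
Only numpy, scipy, OpenCV 4.12 (cv2) and the standard library are available. Lean on these libraries where they do the work, as an engineer would, in place of code of your own. Each camera call takes 0.05 s, during which the arm holds its last target. There are 200 camera calls.

TASK

The plaster vibrator is wanted for the next flask. Lift the mixing jug off its plate by the handle and set it down upright, fully on the round blue mat, and let go of it; then pull the spring-loaded clamp jaw open by its bow handle until its white pointer line is level with the white line of the red rider on the scale, and finish still holding it there, so that I can put the flask in. Leave the rider, the brass flask and the articulator as they are.

Things in the scene. Friction and masses are not known exactly. Their poses are not given: they have to be found in the camera images.
- vibrator: White plaster vibrator, fixed; metal plate on top, 172 x 136 mm, 70 mm above the bench. Origin: on the bench under the middle of the clamp bed; -x points to its front (knob, bow handle), +y to its left (scale). Two jaws 84 mm wide, 20 mm high stand on the plate, faces 38 mm in front of and behind the origin; the front one slides. A guide block, top 88 mm above the bench, stands 107 mm in front.
- jug: Steel mixing jug, empty, 0.13 to 0.25 kg, 88 mm high, 56 mm across the foot, 70 mm across the rim; stands loose on the vibrator's plate between the jaws. Origin: centre of the underside; z up the jug. Its black strap handle points along its own -y.
- jug_grip (a point): Point on the jug's handle at which to grip it: 57 mm out from the jug's axis along its -y, 62 mm above its underside. The strap is 9 mm thick along the jug's x (pinch it there from above); it reaches out to 67 mm from the axis and from 23 to 78 mm above the underside.
- mat: Round blue bench mat, 130 mm across, 3 mm thick, fixed. Origin: centre of its underside, on the bench.
- jaw (a joint): Slide of the front clamp jaw, in m: 0 = home (closed), grows as the jaw is pulled out towards the vibrator's -x, end stop at 0.042. Springs always pull it back: about 7 N at home, about 11 N at 0.04; it never stays open by itself.
- bow_handle: Bow handle of the front jaw: a black round bar 13 mm thick along the vibrator's y, 63 mm clear between its two uprights, to be gripped near its middle, from above, fingers closing along the vibrator's x. Origin: the bar's centre, 148 mm in front of the vibrator's origin with the jaw home, 117 mm above the bench; axes as the vibrator's. It moves with the jaw.
- jaw_pointer (a point): End of the white pointer line on the left (+y) end of the moving jaw, 43 mm in front of the vibrator's origin with the jaw home, 52 mm left of its middle, 91 mm above the bench; axes as the vibrator's. It moves with the jaw.
- rider (a joint): Position of the red rider on the scale, in m, counted like the jaw's slide: with jaw equal to rider the pointer line is level with the rider's line. It sits firmly but can be pushed by accident.
- rider_line (a point): End of the white line on top of the red rider (10 mm long block with a small brass screw) on the steel scale rail at the vibrator's left side, 52 mm left of its middle, 89 mm above the bench; axes as the vibrator's.
- flask: Brass flask to be clamped next, 90 x 100 x 62 mm, 0.9 kg, loose on the bench at the right; origin: centre of its underside. To be left alone. A fixed microscope hangs over the bench beyond it, its head and eyepieces at world x 0.40 to 0.85, y -0.25 to -0.46, z 0.30 to 0.60 m: an arm that comes from the right turns in close to its base, then reaches out.
- articulator: Tan dental articulator with a plaster model, 87 x 98 x 95 mm, loose on the bench at the left; origin: centre of its underside. To be left alone.

How it is judged (in metres and radians):
On the way, in this order (a step that is already met when the one before it is completed fails the run):
1. the jug is held by its handle, lifted clear of the vibrator's plate (z of jug in the frame of vibrator above 0.085 m and distance between the grasp point and jug_grip below 0.04 m and angle between jug's own z axis and vertical below 0.5 rad), for 0.2 s.
2. the jug stands upright on the blue mat and is let go (horizontal distance between jug and mat below 0.037 m and height (world z) of jug below 0.006 m and angle between jug's own z axis and vertical below 0.08 rad and contact force between the fingers and jug below 0.1 N and linear speed of jug below 0.02 m/s), for 0.2 s.
At the end, for the whole second after the job is handed in: The jug stands upright and at rest, untouched, wholly on the blue mat (its centre within 37 mm of the mat's), and the fingers hold the bow handle (more than 4 N, the tool point within 40 mm of its middle) with the jaw still and its pointer line within 3 mm of the rider's line along the scale (all of step 2 and contact force between the arm and jug below 0.1 N and x of jaw_pointer in the frame of rider_line between -0.003 and 0.003 m and velocity of joint jaw between -0.01 and 0.01 m/s and contact force between the fingers and bow_handle above 4 N and distance between the grasp point and bow_handle below 0.04 m); the arm keeps its last pose, push and grip.
It fails at once if the rider is shifted on its scale by more than 2 mm (distance of rider_line from where it was at the start of the episode above 0.002 m).
It fails at once if the flask is moved by more than 15 mm (distance of flask from where it was at the start of the episode above 0.015 m).
It fails at once if the articulator is moved by more than 15 mm (distance of articulator from where it was at the start of the episode above 0.015 m).
It fails at once if the jug is tipped over (angle between jug's own z axis and vertical above 0.8 rad).
It also fails if it takes over 64 s, if anything falls off the work surface, if the arm or the gripper's body presses on something with over 40 N, if the wrist force passes 120 N, or if a joint passes its speed limit or range.

## Working session

There is one attempt and no reset: what is moved stays moved. The work goes in short steps, Python scripts to look and compute and a tool call to move; the robot and the scene stay as the last step left them, time stands still between calls to the robot, and variables do not carry over. Pictures are saved under pics/ and viewed, at most 10 in all, crops included, and the job is handed in when it is done.

Besides the shell and the picture viewer there is one more tool, called after "Request:" as name([rows], argument=value, ...), one row to a line, values as JSON. apply_moves: Moves the arm, as the interface text tells. Its arguments: {"type":"object","properties":{"targets":{"type":"array"},"gripper":{"type":"number"}},"required":["targets"]}

```bash
mkdir -p pics; cat > h.py <<'E'
import numpy as np, cv2
from workcell import ctrl
def cam(n):
    c=ctrl.get_calibration(n); f=210/np.tan(np.radians(c["fov_y"])/2)
    R,_=cv2.Rodrigues(np.array(c["rvec"],float)); t=np.array(c["tvec"],float).ravel()
    K=np.array([[f,0,c["cx"]],[0,f,c["cy"]],[0,0,1]]); return K,R,t
def ray(n,uv):
    K,R,t=cam(n); d=R.T@np.linalg.inv(K)@np.array([uv[0],uv[1],1.]); return -R.T@t,d/np.linalg.norm(d)
def atz(n,uv,z):
    o,d=ray(n,uv); return o+d*(z-o[2])/d[2]
def proj(n,p):
    K,R,t=cam(n); q=K@(R@np.array(p,float)+t); return q[:2]/q[2]
def tri(ua,ub,a="side",b="top"):
    o1,d1=ray(a,ua);o2,d2=ray(b,ub)
    s=np.linalg.lstsq(np.c_[d1,-d2],o2-o1,rcond=None)[0]
    p,q=o1+s[0]*d1,o2+s[1]*d2; return (p+q)/2,np.linalg.norm(p-q)
E
python3 - <<'E'
from h import *
np.set_printoptions(precision=1,suppress=True)
for n in("side","top"):
    im=ctrl.get_image(n); cv2.imwrite(f"pics/{n}0.png",im[:,:,::-1])
    print(n,ray(n,(280,210)), ctrl.get_calibration(n))
det={}
for th in["vibrator","jug","jug_grip","mat","bow_handle","jaw_pointer","rider_line","flask","articulator"]:
    for n in("side","top"):
        r=ctrl.pinpoint(th,n); det[th,n]=r
        print(th,n,[(np.round(x["uv"],1),round(x["score"],2)) for x in r[:3]])
    if det[th,"side"] and det[th,"top"]: print("   tri",*tri(det[th,"side"][0]["uv"],det[th,"top"][0]["uv"]))
o=ctrl.get_obs();print(o["t"],o["orientation"])
E
```

```text
side (array([570.1, 954.4, 733.8]), array([-0. , -0.8, -0.6])) {'fov_y': 57.64984777128448, 'cx': 282.0633164355218, 'cy': 203.63609273046433, 'rvec': array([-0. ,  2.8, -1.4]), 'tvec': array([ 546.8,   38. , 1214. ])}
top (array([ 350.9,   80.9, 1247.7]), array([ 0.2,  0. , -1. ])) {'fov_y': 55.6962794210957, 'cx': 281.560857723375, 'cy': 208.62093806372428, 'rvec': array([ 2.1, -2.1,  0.2]), 'tvec': array([  81.2,  589.7, 1154.2])}
vibrator side [(array([248. , 216.6]), 0.84)]
vibrator top [(array([302.3, 191.8]), 0.97)]
   tri [653.3  27.1   7.5] 2.1677532370596233
jug side [(array([251.2, 202.1]), 0.71)]
jug top [(array([300.3, 186. ]), 0.96)]
   tri [648.1  37.   72.4] 16.566377517486764
jug_grip side [(array([253.9, 171.9]), 0.94), (array([324.1, 284.3]), 0.62)]
jug_grip top [(array([319.7, 189.1]), 0.8)]
   tri [632.1 -17.2 140.7] 2.841913030828706
mat side [(array([323.9, 286.1]), 0.84)]
mat top [(array([215.3, 257.8]), 0.85)]
   tri [441.3 296.8  -2.7] 3.6578857273718737
bow_handle side [(array([296.2, 186.8]), 0.8)]
bow_handle top [(array([283.9, 199.2]), 0.66), (array([310. , 233.3]), 0.62), (array([198.3, 173.1]), 0.26)]
   tri [551.3  93.  177. ] 79.28291370701703
jaw_pointer side [(array([260.9, 203.2]), 0.89)]
jaw_pointer top [(array([285. , 199.8]), 0.78)]
   tri [608.3  81.7  98.2] 2.578115699529831
rider_line side [(array([274.1, 206.2]), 0.37)]
rider_line top []
flask side [(array([308. , 169.1]), 0.71)]
flask top [(array([392.2, 258.9]), 0.68)]
   tri [ 447.5 -252.5   12.4] 4.913480250021577
articulator side [(array([213.1, 303.6]), 0.6)]
articulator top [(array([200.2, 173.8]), 0.69)]
   tri [712.2 359.3   2.6] 3.9565175615295134
1.0 [-0.6 -3.1 -0. ]
```

```bash
python3 - <<'E'
import cv2
a=cv2.imread("pics/side0.png");b=cv2.imread("pics/top0.png")
cv2.imwrite("pics/s1.png",cv2.resize(a[110:260,190:390],None,fx=4,fy=4,interpolation=2))
cv2.imwrite("pics/t1.png",cv2.resize(b[140:290,220:420],None,fx=4,fy=4,interpolation=2))
E
```

```text
(no output)
```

View pics/s1.png

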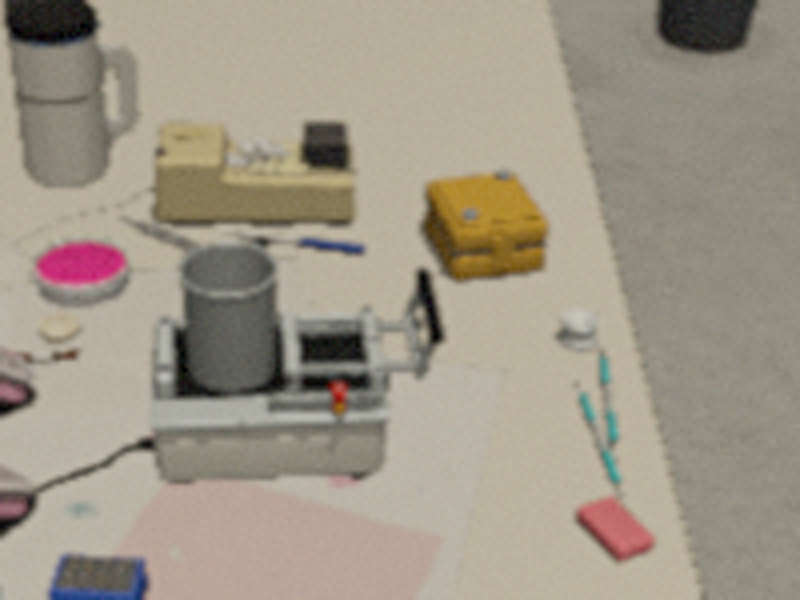

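View pics/t1.png

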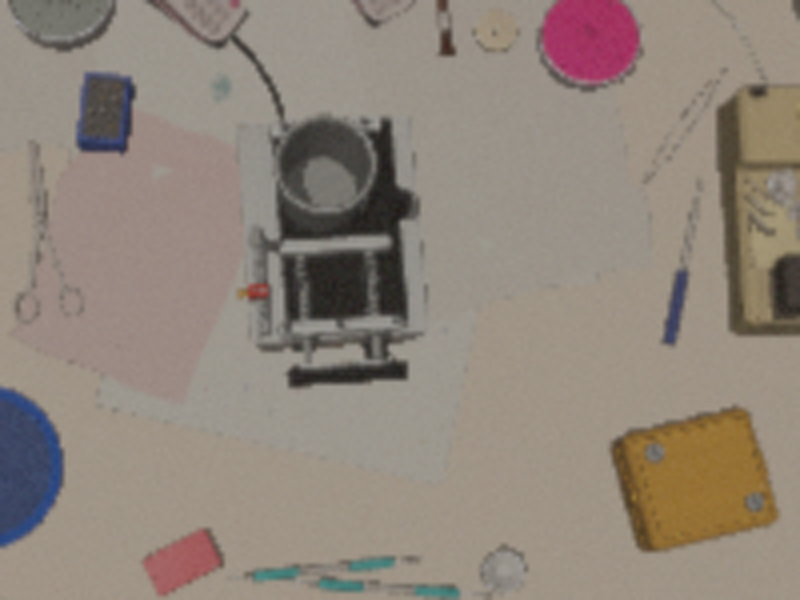

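View pics/top0.png

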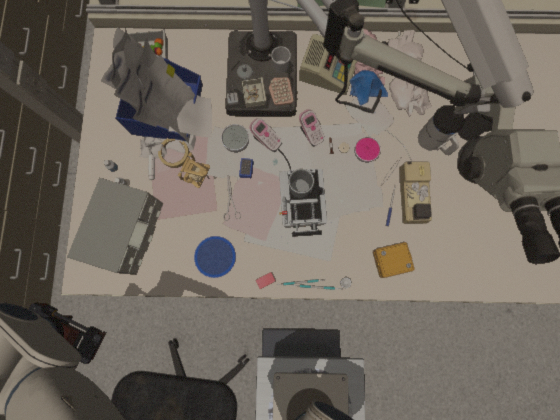

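The side view shows the vibrator with the jug's handle hidden, the black bow bar around (297,187) and the rider at (274,209). The top view shows the handle at about (320,190), the bow centre at (307,233), the red rider at (284,213) and the mat at (215,258).

```bash
python3 - <<'E'
from h import *
from scipy.optimize import least_squares
np.set_printoptions(precision=1,suppress=True)
A={}
for k in range(5):
    for n in("side","top"):
        im=ctrl.get_image(n); A.setdefault(("im",n),[]).append(im.astype(float))
        for th in["jug_grip","bow_handle","jaw_pointer","rider_line","mat","jug","vibrator"]:
            for x in ctrl.pinpoint(th,n)[:2]: A.setdefault((th,n),[]).append([*x["uv"],x["score"]])
for k,v in A.items():
    if k[0]=="im": cv2.imwrite(f"pics/avg_{k[1]}.png",np.mean(v,0)[:,:,::-1])
    else: print(k,*[np.round(a,1).tolist() for a in v])
for n,nm in(("top","jug"),("side","jug"),("top","bow_handle"),("side","bow_handle")):
    for r in ctrl.outline_of(nm,n)[:2]: print(nm,n,r["score"],r["box"],r["pixels"].sum()); np.save(f"{nm}_{n}.npy",r["pixels"]) if r["score"]>.5 else 0
t=cv2.imread("pics/avg_top.png");cv2.imwrite("pics/t2.png",cv2.resize(t[165:245,270:340],None,fx=7.5,fy=7.5,interpolation=cv2.INTER_CUBIC))
E
```

```text
('jug_grip', 'side') [252.9, 171.7, 0.9] [254.5, 169.0, 0.6] [254.4, 173.1, 0.9] [253.8, 173.7, 0.9] [255.8, 170.6, 0.7]
('bow_handle', 'side') [296.5, 187.6, 0.7] [296.2, 191.3, 0.8] [273.6, 205.9, 0.6] [296.5, 186.2, 0.6] [294.8, 186.9, 0.9] [296.1, 185.7, 0.8]
('jaw_pointer', 'side') [261.6, 206.7, 0.6] [259.7, 204.5, 0.8] [261.2, 204.5, 0.7] [310.4, 170.4, 0.5] [259.8, 205.5, 0.8] [262.9, 202.7, 0.5]
('rider_line', 'side') [273.6, 203.5, 0.5] [325.2, 287.9, 0.6] [272.4, 205.7, 0.6] [273.8, 204.4, 0.4] [270.6, 206.0, 0.4] [272.2, 206.4, 0.5]
('mat', 'side') [324.3, 286.5, 0.9] [325.0, 287.6, 0.7] [272.6, 207.1, 0.3] [324.1, 285.3, 0.8] [309.3, 168.5, 0.6] [327.2, 287.1, 0.6] [326.0, 286.3, 0.9]
('jug', 'side') [250.5, 202.3, 0.6] [249.3, 202.4, 0.8] [249.6, 198.2, 1.0] [252.0, 171.9, 0.7] [323.7, 289.0, 0.6] [248.1, 201.3, 0.6]
('vibrator', 'side') [245.8, 218.2, 0.6] [248.8, 217.6, 1.0] [247.4, 217.6, 0.6] [248.4, 218.0, 0.7] [250.4, 217.0, 0.9]
('jug_grip', 'top') [318.6, 188.7, 0.9] [319.4, 188.3, 0.8] [317.7, 191.0, 0.8] [216.1, 255.3, 0.2] [320.2, 188.2, 0.9] [287.2, 215.9, 0
[... 498 characters left out ...]
5, 0.9] [299.8, 186.6, 0.6] [300.9, 187.6, 0.6] [302.2, 194.5, 0.4] [299.0, 189.1, 0.9] [303.0, 188.0, 0.6]
('vibrator', 'top') [300.4, 194.9, 0.8] [300.0, 195.7, 0.6] [283.3, 199.1, 0.6] [300.8, 195.4, 0.6] [302.0, 192.9, 0.9] [303.2, 194.1, 0.7]
('mat', 'top') [215.1, 255.7, 0.8] [216.4, 257.0, 0.9] [284.8, 199.6, 0.5] [307.2, 233.9, 0.6] [214.5, 255.4, 0.6] [214.3, 255.4, 0.6]
jug top 0.8 [288.0, 167.5, 321.7, 198.0] 653
jug side 0.88 [236.5, 169.1, 257.0, 206.5] 748
bow_handle top 0.67 [289.6, 196.2, 322.9, 239.9] 392
bow_handle side 0.74 [259.6, 180.5, 296.9, 208.7] 295[ WARN:0@38.163] global loadsave.cpp:1063 imwrite_ Unsupported depth image for selected encoder is fallbacked to CV_8U.
```

View pics/t2.png

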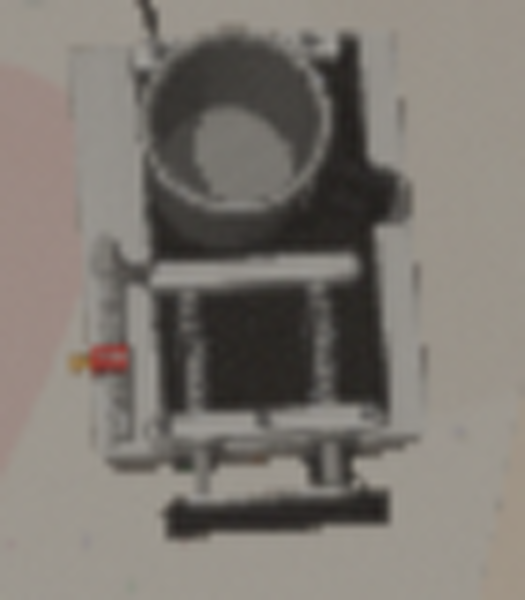

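Averaged top view: rim centre at (301.7,181.7), handle end at about (323,190.5), front jaw bar from (290,202) to (317.5,200), rider at (284.5,212.7), bow bar from (292,234.5) to (322,232).

```bash
python3 - <<'E'
from h import *
from scipy.optimize import least_squares
np.set_printoptions(precision=2,suppress=True)
T=lambda x,y:(270+x/7.5,165+y/7.5)
# vibrator fit: points in vib frame
O=[((0,0,0),"side",(248.1,217.5)),((0,0,0),"top",(301.5,194.2)),((-148,0,117),"side",(296.2,187)),((-148,0,117),"top",(307.4,233.4)),
((-43,52,91),"side",(261,204.5)),((-43,52,91),"top",(284.6,197.8))]
def pt(p,q):
    c,s=np.cos(p[3]),np.sin(p[3]); return p[:3]+np.array([c*q[0]-s*q[1],s*q[0]+c*q[1],q[2]])
f=lambda p:np.concatenate([proj(n,pt(p,q))-uv for q,n,uv in O])
r=least_squares(f,[650,27,0,.08],loss="soft_l1",x_scale=[10,10,10,.1]);p=r.x
print("vib",p[:3],np.degrees(p[3]),"res",f(p))
print("bow fit",pt(p,(-148,0,117)))
a,b=(atz("top",T(167,519),117),atz("top",T(388,506),117)); print("bar ends",a,b,np.linalg.norm(a-b),np.degrees(np.arctan2(-(a-b)[0],(a-b)[1])),(a+b)/2)
print("bow tri",*tri((296.8,187),(307,233.3)))
a,b=(atz("top",T(150,275),90),atz("top",T(358,265),90)); print("jaw bar",np.linalg.norm(a-b),np.degrees(np.arctan2(-(a-b)[0],(a-b)[1])))
# jug
rim=atz("top",T(238,123),158); print("rim c",rim, "diam", [np.linalg.norm(atz("top",T(146,123),158)-atz("top",T(330,123),158)), np.linalg.norm(atz("top",T(238,34),158)-atz("top",T(238,212),158))])
print("bottom c", atz("top",T(243,152),72))
for x in[(400,190),(395,185)]:
    h=atz("top",T(*x),146); d=h-rim; print("handle end",h,np.hypot(*d[:2]),np.degrees(np.arctan2(d[1],d[0])))
g,e=tri((254.3,171.8),(319.6,188.9)); d=g-rim; print("grip tri",g,e,np.hypot(*d[:2]),np.degrees(np.arctan2(d[1],d[0])))
h=atz("top",(319.6,188.9),132);d=h-rim; print("grip top@132",h,np.hypot(*d[:2]),np.degrees(np.arctan2(d[1],d[0])))
print("mat",tri((325,286.3),(215.3,256.3)),atz("top",(215.3,256.3),3),atz("side",(325,286.3),3))
rt,e=tri((274.2,206.5),T(108,358)); print("rider tri",rt,e)
for nm,u in(("pointer",(284.6,197.8)),("rider",T(105,358))):
    w=atz("top",u,90)-p[:3];c,s=np.cos(p[3]),np.sin(p[3]);print(nm,c*w[0]+s*w[1],-s*w[0]+c*w[1])
m=np.load("jug_top.npy");ys,xs=np.where(m);k=xs>315;print("jug mask right part",[ (x,ys[xs==x].min(),ys[xs==x].max()) for x in range(310,323) if (xs==x).any()])
print(ctrl.get_obs()["t"])
E
```

```text
vib [654.1   28.37   0.59] 2.64444567128347 res [-0.65  1.02  0.26 -1.8   0.67 -0.68 -1.9  -0.37  0.25 -0.01  1.6   1.92]
bow fit [506.26  21.54 117.59]
bar ends [502.27  59.35 117.  ] [508.79 -24.97 117.  ] 84.5733080279155 4.418574118761995 [505.53  17.19 117.  ]
bow tri [506.16  16.95 112.18] 0.24977518399399815
jaw bar 82.77081800108445 3.819289950018102
rim c [647.87  35.35 158.  ] diam [np.float64(69.49341942934204), np.float64(69.52653346686937)]
bottom c [659.15  29.61  72.  ]
handle end [625.88 -26.94 146.  ] 66.05416845286415 -109.45405775625794
handle end [627.8  -25.04 146.  ] 63.63645036501937 -108.38918328708702
grip tri [631.65 -16.76 141.61] 1.2459345881892063 54.573157911138 -107.29396300091516
grip top@132 [633.45 -17.54 132.  ] 54.81605540368671 -105.26229194501023
mat (array([442.33, 297.6 ,  -1.49]), np.float64(3.642304211911352)) [443.77 296.42   3.  ] [441.36 302.08   3.  ]
rider tri [570.87  82.88  88.14] 1.9923388984026382
pointer -36.63314959375155 56.57682553045153
rider -81.94026089452875 59.66711404765693
jug mask right part [(310, np.int64(172), np.int64(191)), (311, np.int64(173), np.int64(191)), (312, np.int64(175), np.int64(191)), (313, np.int64(178), np.int64(191)), (314, np.int64(185), np.int64(191)), (315, np.int64(186), np.int64(192)), (316, np.int64(186), np.int64(192)), (317, np.int64(187), np.int64(192)), (318, np.int64(187), np.int64(193)), (319, np.int64(187), np.int64(193)), (320, np.int64(188), np.int64(193)), (321, np.int64(188), np.int64(192))]
5.2
```

```bash
python3 - <<'E'
from h import *
o=ctrl.get_obs();R,_=cv2.Rodrigues(np.array(o["orientation"],float));print(R.round(3),o["ee_pos"],o["qpos"],o["ft_force"],o["width"])
print("closing axis deg",np.degrees(np.arctan2(R[1,1],R[0,1])))
E
```

```text
[[-0.918  0.396 -0.   ]
 [ 0.396  0.918 -0.   ]
 [ 0.    -0.    -1.   ]] [247.23487578 573.98380394 241.37169595] [ 1.14503487e+00  4.23088306e-01  1.62992711e+00  2.72629292e-06
  1.08861013e+00 -1.89992586e-02] [ 0.06244308 -0.55469485 -0.85336047] 87.95076743015684
closing axis deg 66.69417050345675
```

Request:
apply_moves([
  {"tx": 0.02,"ty": -0.031,"tz": 0.01,"spin": -4},
  {"tx": 0.048,"ty": -0.074,"tz": 0.02,"spin": -10},
  {"tx": 0.074,"ty": -0.115,"tz": 0.02,"spin": -16},
  {"tx": 0.1,"ty": -0.155,"tz": 0.02,"spin": -22},
  {"tx": 0.126,"ty": -0.195,"tz": 0.02,"spin": -28},
  {"tx": 0.152,"ty": -0.235,"tz": 0.02,"spin": -34},
  {"tx": 0.178,"ty": -0.275,"tz": 0.02,"spin": -40},
  {"tx": 0.2,"ty": -0.309,"tz": 0.02,"spin": -45},
], gripper=-1)

```text
t: 6.0
ee_pos: [448.3, 263.0, 261.7]
orientation: [1.77, 2.595, 0.001]
ft_force: [0.4, 1.3, 0.2]
width: 87.8
grasp_force: 0.0
```

Request:
apply_moves([
  {"tx": 0.026,"ty": -0.04,"tz": 0.0,"spin": -6},
  {"tx": 0.052,"ty": -0.08,"tz": 0.0,"spin": -12},
  {"tx": 0.078,"ty": -0.12,"tz": -0.005,"spin": -18},
  {"tx": 0.104,"ty": -0.16,"tz": -0.01,"spin": -24},
  {"tx": 0.13,"ty": -0.2,"tz": -0.02,"spin": -30},
  {"tx": 0.155,"ty": -0.24,"tz": -0.03,"spin": -35},
  {"tx": 0.174,"ty": -0.268,"tz": -0.04,"spin": -38},
  {"tx": 0.184,"ty": -0.284,"tz": -0.046,"spin": -39.2},
])

```text
t: 6.8
ee_pos: [632.2, -21.4, 214.5]
orientation: [-2.537, -1.853, 0.0]
ft_force: [0.8, 0.2, 0.1]
width: 87.7
grasp_force: 0.0
```

Request:
apply_moves([
  {"tx": 0,"ty": 0.001,"tz": -0.01,"spin": 0},
  {"tx": -0.001,"ty": 0.002,"tz": -0.025,"spin": 0},
  {"tx": -0.001,"ty": 0.002,"tz": -0.04,"spin": 0},
  {"tx": -0.001,"ty": 0.002,"tz": -0.055,"spin": 0},
  {"tx": -0.001,"ty": 0.002,"tz": -0.068,"spin": 0},
  {"tx": -0.001,"ty": 0.002,"tz": -0.077,"spin": 0},
  {"tx": -0.001,"ty": 0.002,"tz": -0.08,"spin": 0},
  {"tx": -0.001,"ty": 0.002,"tz": -0.08,"spin": 0},
])

```text
t: 7.6
ee_pos: [630.1, -16.9, 134.9]
orientation: [-2.533, -1.857, 0.001]
ft_force: [0.4, -1.5, -0.3]
width: 87.8
grasp_force: 0.0
```

```bash
python3 - <<'E'
from h import *
o=ctrl.get_obs();R,_=cv2.Rodrigues(np.array(o["orientation"],float));print(o["ee_pos"],o["ft_force"],np.degrees(np.arctan2(R[1,1],R[0,1])))
a=ctrl.get_image("side")[:,:,::-1];b=ctrl.get_image("top")[:,:,::-1]
cv2.imwrite("pics/c1.png",np.hstack([cv2.resize(a[120:240,200:320],(400,400),interpolation=2),cv2.resize(b[140:260,250:370],(400,400),interpolation=2)]))
E
```

```text
[630.11726468 -16.88422627 134.91418387] [ 0.36595768 -1.50525307 -0.28598178] -17.500109828509924
```

View pics/c1.png

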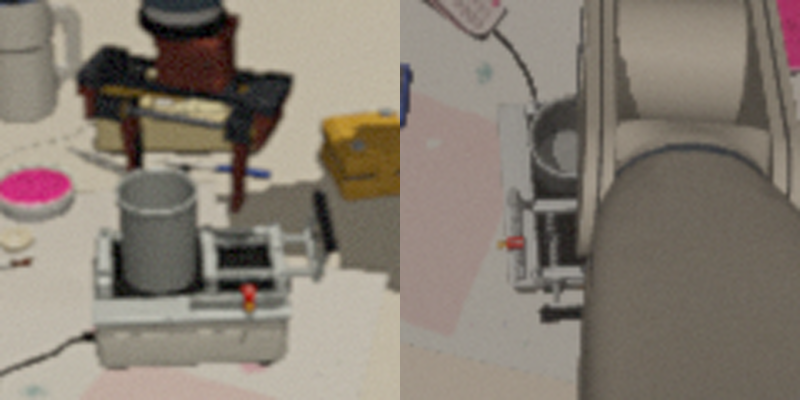

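The fingers straddle the place behind the jug where the handle is, and they touch nothing. I'm closing now.

Request:
apply_moves([
  {"tx": 0,"ty": -0.001,"tz": -0.002,"spin": 0},
  {"tx": 0,"ty": -0.001,"tz": -0.002,"spin": 0},
  {"tx": 0,"ty": -0.001,"tz": -0.002,"spin": 0},
  {"tx": 0,"ty": -0.001,"tz": -0.002,"spin": 0},
  {"tx": 0,"ty": -0.001,"tz": -0.002,"spin": 0},
  {"tx": 0,"ty": -0.001,"tz": -0.002,"spin": 0},
  {"tx": 0,"ty": -0.001,"tz": -0.002,"spin": 0},
  {"tx": 0,"ty": -0.001,"tz": -0.002,"spin": 0},
], gripper=1)

```text
t: 8.5
ee_pos: [630.3, -18.0, 133.4]
orientation: [2.534, 1.858, -0.0]
ft_force: [0.7, -0.4, 0.0]
width: 27.1
grasp_force: 0.0
```

Request:
apply_moves([
  {"tx": 0,"ty": 0,"tz": 0,"spin": 0},
  {"tx": 0,"ty": 0,"tz": 0,"spin": 0},
  {"tx": 0,"ty": 0,"tz": 0,"spin": 0},
  {"tx": 0,"ty": 0,"tz": 0,"spin": 0},
  {"tx": 0,"ty": 0,"tz": 0,"spin": 0},
  {"tx": 0,"ty": 0,"tz": 0,"spin": 0},
  {"tx": 0,"ty": 0,"tz": 0,"spin": 0},
  {"tx": 0,"ty": 0,"tz": 0,"spin": 0},
])

```text
t: 9.3
ee_pos: [630.3, -18.0, 133.4]
orientation: [2.534, 1.857, 0.0]
ft_force: [0.8, -0.4, -0.4]
width: 9.0
grasp_force: 29.9
```

The opening is 9.0 mm with a 30 N grip, so the handle is held. Next I lift.

Request:
apply_moves([
  {"tx": 0,"ty": 0,"tz": 0.005,"spin": 0},
  {"tx": 0,"ty": 0,"tz": 0.015,"spin": 0},
  {"tx": 0,"ty": 0,"tz": 0.03,"spin": 0},
  {"tx": 0,"ty": 0,"tz": 0.048,"spin": 0},
  {"tx": 0,"ty": 0,"tz": 0.066,"spin": 0},
  {"tx": 0,"ty": 0,"tz": 0.082,"spin": 0},
  {"tx": 0,"ty": 0,"tz": 0.094,"spin": 0},
  {"tx": 0,"ty": 0,"tz": 0.1,"spin": 0},
])

```text
t: 10.1
ee_pos: [630.8, -18.0, 235.3]
orientation: [2.533, 1.857, 0.003]
ft_force: [-0.1, 0.5, -1.7]
width: 8.6
grasp_force: 29.9
```

```bash
python3 - <<'E'
from h import *
a=ctrl.get_image("side")[:,:,::-1];b=ctrl.get_image("top")[:,:,::-1]
o=ctrl.get_obs();print(o["ee_pos"],o["ft_force"],o["moment"],o["width"])
cv2.imwrite("pics/c2.png",np.hstack([cv2.resize(a[100:220,200:320],(400,400),interpolation=2),cv2.resize(b[140:260,250:370],(400,400),interpolation=2)]))
E
```

```text
[630.66984675 -18.00494992 234.44863719] [ 0.27442141 -0.09474666 -0.82907127] [-0.15023643  0.15449496  0.02300871] 8.85045794505612
```

View pics/c2.png

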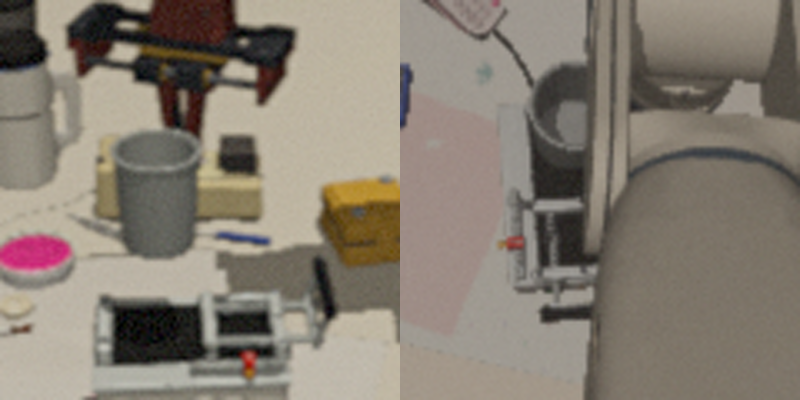

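The jug is lifted and upright, rim at about (247,145) in the side view, hanging clear of the plate. I'll carry it to the mat.

Request:
apply_moves([
  {"tx": -0.01,"ty": 0.013,"tz": 0,"spin": 0},
  {"tx": -0.028,"ty": 0.036,"tz": 0,"spin": 0},
  {"tx": -0.05,"ty": 0.064,"tz": 0,"spin": 0},
  {"tx": -0.074,"ty": 0.095,"tz": 0,"spin": 0},
  {"tx": -0.098,"ty": 0.126,"tz": 0,"spin": 0},
  {"tx": -0.122,"ty": 0.157,"tz": 0,"spin": 0},
  {"tx": -0.145,"ty": 0.186,"tz": 0,"spin": 0},
  {"tx": -0.166,"ty": 0.213,"tz": -0.01,"spin": 0},
])

```text
t: 11.0
ee_pos: [462.2, 196.6, 223.3]
orientation: [-2.533, -1.858, -0.0]
ft_force: [0.5, 0.0, -2.0]
width: 8.5
grasp_force: 29.9
```

Request:
apply_moves([
  {"tx": -0.016,"ty": 0.021,"tz": -0.02,"spin": 0},
  {"tx": -0.028,"ty": 0.036,"tz": -0.035,"spin": 0},
  {"tx": -0.036,"ty": 0.046,"tz": -0.055,"spin": 0},
  {"tx": -0.039,"ty": 0.05,"tz": -0.075,"spin": 0},
  {"tx": -0.039,"ty": 0.05,"tz": -0.095,"spin": 0},
  {"tx": -0.039,"ty": 0.05,"tz": -0.11,"spin": 0},
  {"tx": -0.039,"ty": 0.05,"tz": -0.118,"spin": 0},
  {"tx": -0.039,"ty": 0.05,"tz": -0.12,"spin": 0},
])

```text
t: 11.8
ee_pos: [423.8, 244.7, 102.2]
orientation: [-2.533, -1.857, 0.005]
ft_force: [-0.3, -0.6, -1.1]
width: 8.8
grasp_force: 29.9
```

```bash
python3 - <<'E'
from h import *
np.set_printoptions(precision=1,suppress=True)
a=ctrl.get_image("side")[:,:,::-1];b=ctrl.get_image("top")[:,:,::-1]
o=ctrl.get_obs();print(o["ee_pos"],o["ft_force"],o["width"],o["t"])
for n in("side","top"):
  for th in("jug","mat","jug_grip"): print(th,n,[(x["uv"],x["score"]) for x in ctrl.pinpoint(th,n)[:2]])
cv2.imwrite("pics/c3.png",np.hstack([cv2.resize(a[200:320,260:380],(400,400),interpolation=2),cv2.resize(b[200:320,160:280],(400,400),interpolation=2)]))
E
```

```text
[424.9 245.  103.3] [ 0.3 -0.3 -1.4] 8.45643684701892 11.9
jug side [([326.8, 278.8], 0.89)]
mat side [([324.0, 285.5], 0.96)]
jug_grip side [([333.0, 237.9], 0.8), ([326.7, 278.6], 0.62)]
jug top []
mat top []
jug_grip top []
```

View pics/c3.png

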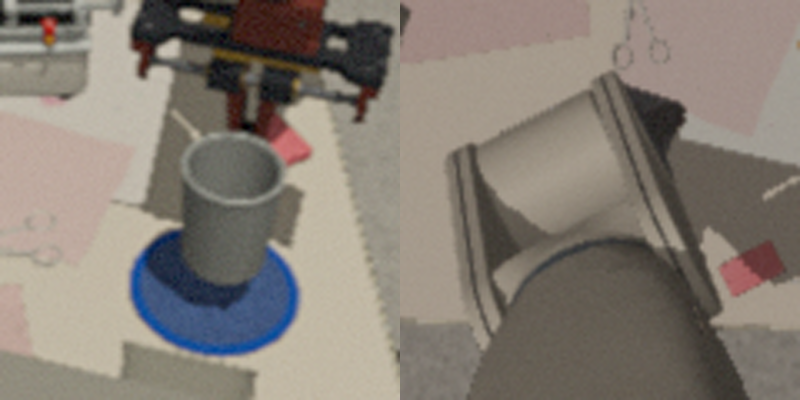

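```bash
python3 - <<'E'
from h import *
np.set_printoptions(precision=1,suppress=True)
C=lambda x,y:(260+x*.3,200+y*.3)
print("jug@40",atz("side",(326.8,278.8),40),"exp px",proj("side",(442.5,298,40)))
print("mat l/r",atz("side",C(131,285),3),atz("side",C(299,298),3),"near",atz("side",C(222,353),3))
print("rim l/r",atz("side",C(182,173),128),atz("side",C(285,178),128),atz("side",C(233,166),128))
E
```

```text
jug@40 [441.1 311.1  40. ] exp px [325.7 274.8]
mat l/r [506.  300.2   3. ] [380.4 311.5   3. ] near [443.6 363.3   3. ]
rim l/r [477.1 310.1 128. ] [406.3 314.  128. ] [441.  302.5 128. ]
```

Request:
apply_moves([
  {"tx": 0,"ty": -0.001,"tz": -0.008,"spin": 0},
  {"tx": 0,"ty": -0.003,"tz": -0.016,"spin": 0},
  {"tx": 0,"ty": -0.003,"tz": -0.023,"spin": 0},
  {"tx": 0,"ty": -0.003,"tz": -0.028,"spin": 0},
  {"tx": 0,"ty": -0.003,"tz": -0.031,"spin": 0},
  {"tx": 0,"ty": -0.003,"tz": -0.033,"spin": 0},
  {"tx": 0,"ty": -0.003,"tz": -0.034,"spin": 0},
  {"tx": 0,"ty": -0.003,"tz": -0.034,"spin": 0},
])

```text
t: 13.0
ee_pos: [425.3, 242.1, 69.4]
orientation: [2.534, 1.858, 0.0]
ft_force: [0.4, -0.4, -1.3]
width: 9.0
grasp_force: 29.9
```

Request:
apply_moves([
  {"tx": 0,"ty": 0,"tz": -0.0005,"spin": 0},
  {"tx": 0,"ty": 0,"tz": -0.001,"spin": 0},
  {"tx": 0,"ty": 0,"tz": -0.0015,"spin": 0},
  {"tx": 0,"ty": 0,"tz": -0.002,"spin": 0},
  {"tx": 0,"ty": 0,"tz": -0.0025,"spin": 0},
  {"tx": 0,"ty": 0,"tz": -0.003,"spin": 0},
  {"tx": 0,"ty": 0,"tz": -0.003,"spin": 0},
  {"tx": 0,"ty": 0,"tz": -0.003,"spin": 0},
])

```text
t: 13.8
ee_pos: [425.3, 242.0, 66.4]
orientation: [-2.534, -1.857, 0.0]
ft_force: [-1.5, 0.5, -0.7]
width: 8.8
grasp_force: 29.9
```

Request:
apply_moves([
  {"tx": 0,"ty": 0,"tz": -0.0005,"spin": 0},
  {"tx": 0,"ty": 0,"tz": -0.001,"spin": 0},
  {"tx": 0,"ty": 0,"tz": -0.0015,"spin": 0},
  {"tx": 0,"ty": 0,"tz": -0.0015,"spin": 0},
  {"tx": 0,"ty": 0,"tz": -0.0015,"spin": 0},
  {"tx": 0,"ty": 0,"tz": -0.0015,"spin": 0},
  {"tx": 0,"ty": 0,"tz": -0.0015,"spin": 0},
  {"tx": 0,"ty": 0,"tz": -0.0015,"spin": 0},
])

```text
t: 14.6
ee_pos: [425.5, 241.8, 66.1]
orientation: [2.534, 1.857, 0.001]
ft_force: [-2.2, -4.5, 17.2]
width: 9.1
grasp_force: 30.0
```

Contact shows as a 17 N upward push, at the height I expected. I'll back off slightly, release, then rise.

Request:
apply_moves([
  {"tx": 0,"ty": 0,"tz": 0.001,"spin": 0},
  {"tx": 0,"ty": 0,"tz": 0.001,"spin": 0},
  {"tx": 0,"ty": 0,"tz": 0.001,"spin": 0},
  {"tx": 0,"ty": 0,"tz": 0.001,"spin": 0},
  {"tx": 0,"ty": 0,"tz": 0.001,"spin": 0},
  {"tx": 0,"ty": 0,"tz": 0.001,"spin": 0},
  {"tx": 0,"ty": 0,"tz": 0.001,"spin": 0},
  {"tx": 0,"ty": 0,"tz": 0.001,"spin": 0},
])

```text
t: 15.4
ee_pos: [425.5, 242.0, 66.2]
orientation: [2.533, 1.857, 0.001]
ft_force: [-0.3, -1.6, 6.5]
width: 8.7
grasp_force: 30.0
```

Request:
apply_moves([
  {"tx": 0,"ty": 0,"tz": 0,"spin": 0},
  {"tx": 0,"ty": 0,"tz": 0,"spin": 0},
  {"tx": 0,"ty": 0,"tz": 0,"spin": 0},
  {"tx": 0,"ty": 0,"tz": 0,"spin": 0},
  {"tx": 0,"ty": 0,"tz": 0,"spin": 0},
  {"tx": 0,"ty": 0,"tz": 0,"spin": 0},
  {"tx": 0,"ty": 0,"tz": 0,"spin": 0},
  {"tx": 0,"ty": 0,"tz": 0,"spin": 0},
], gripper=-0.1)

```text
t: 16.2
ee_pos: [425.3, 242.0, 65.9]
orientation: [-2.534, -1.857, -0.0]
ft_force: [0.1, -0.7, 0.0]
width: 48.3
grasp_force: 0.0
```

Request:
apply_moves([
  {"tx": 0,"ty": 0,"tz": 0.005,"spin": 0},
  {"tx": 0,"ty": 0,"tz": 0.018,"spin": 0},
  {"tx": 0,"ty": 0,"tz": 0.036,"spin": 0},
  {"tx": 0,"ty": 0,"tz": 0.058,"spin": 0},
  {"tx": 0,"ty": 0,"tz": 0.082,"spin": 0},
  {"tx": 0,"ty": 0,"tz": 0.106,"spin": 0},
  {"tx": 0,"ty": 0,"tz": 0.128,"spin": 0},
  {"tx": 0,"ty": 0,"tz": 0.145,"spin": 0},
])

```text
t: 17.0
ee_pos: [425.6, 242.1, 213.5]
orientation: [2.533, 1.857, 0.004]
ft_force: [0.6, 0.0, -0.9]
width: 48.6
grasp_force: 0.0
```

Request:
apply_moves([
  {"tx": 0.005,"ty": -0.015,"tz": 0,"spin": 2},
  {"tx": 0.016,"ty": -0.045,"tz": 0,"spin": 5},
  {"tx": 0.03,"ty": -0.083,"tz": 0,"spin": 9},
  {"tx": 0.044,"ty": -0.123,"tz": 0,"spin": 13},
  {"tx": 0.058,"ty": -0.163,"tz": -0.003,"spin": 17},
  {"tx": 0.07,"ty": -0.196,"tz": -0.01,"spin": 20},
  {"tx": 0.078,"ty": -0.216,"tz": -0.018,"spin": 21.5},
  {"tx": 0.081,"ty": -0.224,"tz": -0.022,"spin": 21.5},
])

```text
t: 17.8
ee_pos: [506.7, 16.2, 189.4]
orientation: [2.145, 2.295, 0.001]
ft_force: [-0.2, 0.9, -0.4]
width: 48.2
grasp_force: 0.0
```

```bash
python3 - <<'E'
from h import *
np.set_printoptions(precision=1,suppress=True)
a=ctrl.get_image("side")[:,:,::-1];b=ctrl.get_image("top")[:,:,::-1]
o=ctrl.get_obs();print(o["ee_pos"],o["ft_force"],o["width"],o["t"])
for n in("side","top"):
  for th in("jug","mat","bow_handle"): print(th,n,[(x["uv"],x["score"]) for x in ctrl.pinpoint(th,n)[:2]])
cv2.imwrite("pics/c4.png",np.hstack([cv2.resize(a[130:310,230:350],(400,600),interpolation=2),cv2.resize(b[150:330,200:320],(400,600),interpolation=2)]))
E
```

```text
[506.1  17.4 189.1] [-0.1 -0.2 -0.7] 48.480467689930435 17.9
jug side [([326.0, 285.2], 0.55)]
mat side [([324.7, 284.7], 0.73), ([328.6, 247.9], 0.45)]
bow_handle side []
jug top [([216.8, 256.1], 0.8), ([228.2, 260.3], 0.38)]
mat top [([214.9, 259.0], 0.93)]
bow_handle top []
```

View pics/c4.png

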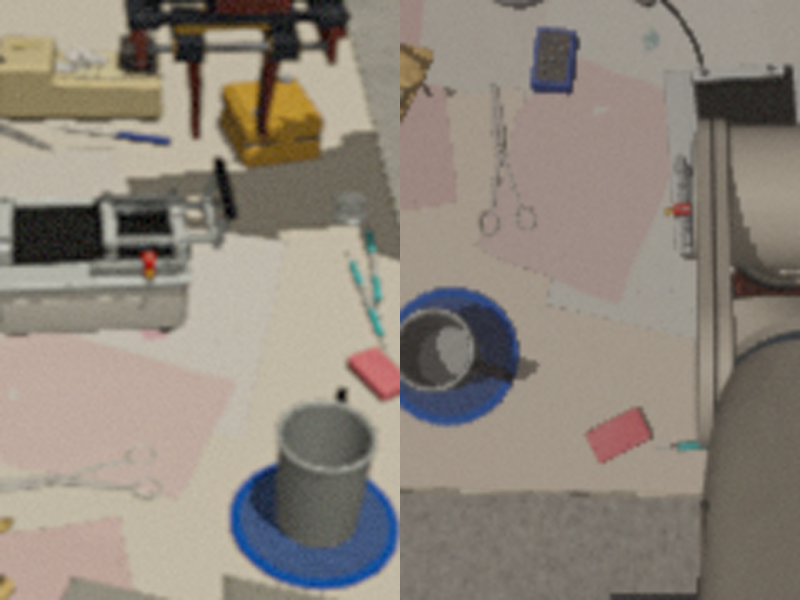

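The jug stands in the middle of the mat. Side view: fingers at columns about 289 and 309, bow bar at about 297.5, so it lies between them. I'll descend and grip.

Request:
apply_moves([
  {"tx": 0,"ty": 0,"tz": -0.008,"spin": 0},
  {"tx": 0,"ty": 0,"tz": -0.02,"spin": 0},
  {"tx": 0,"ty": 0,"tz": -0.033,"spin": 0},
  {"tx": 0,"ty": 0,"tz": -0.046,"spin": 0},
  {"tx": 0,"ty": 0,"tz": -0.057,"spin": 0},
  {"tx": 0,"ty": 0,"tz": -0.066,"spin": 0},
  {"tx": 0,"ty": 0,"tz": -0.072,"spin": 0},
  {"tx": 0,"ty": 0,"tz": -0.073,"spin": 0},
])

```text
t: 19.0
ee_pos: [505.9, 17.9, 115.0]
orientation: [-2.142, -2.297, 0.001]
ft_force: [-0.8, -0.3, -0.2]
width: 48.6
grasp_force: 0.0
```

Request:
apply_moves([
  {"tx": 0,"ty": 0,"tz": 0,"spin": 0},
  {"tx": 0,"ty": 0,"tz": 0,"spin": 0},
  {"tx": 0,"ty": 0,"tz": 0,"spin": 0},
  {"tx": 0,"ty": 0,"tz": 0,"spin": 0},
  {"tx": 0,"ty": 0,"tz": 0,"spin": 0},
  {"tx": 0,"ty": 0,"tz": 0,"spin": 0},
  {"tx": 0,"ty": 0,"tz": 0,"spin": 0},
  {"tx": 0,"ty": 0,"tz": 0,"spin": 0},
], gripper=1)

```text
t: 19.8
ee_pos: [507.5, 18.1, 116.3]
orientation: [2.141, 2.296, 0.003]
ft_force: [5.3, -0.0, -1.7]
width: 12.6
grasp_force: 30.0
```

Request:
apply_moves([
  {"tx": -0.003,"ty": 0,"tz": 0,"spin": 0},
  {"tx": -0.008,"ty": -0.0005,"tz": 0,"spin": 0},
  {"tx": -0.014,"ty": -0.001,"tz": 0,"spin": 0},
  {"tx": -0.02,"ty": -0.0014,"tz": 0,"spin": 0},
  {"tx": -0.025,"ty": -0.0017,"tz": 0,"spin": 0},
  {"tx": -0.028,"ty": -0.002,"tz": 0,"spin": 0},
  {"tx": -0.03,"ty": -0.002,"tz": 0,"spin": 0},
  {"tx": -0.03,"ty": -0.002,"tz": 0,"spin": 0},
])

```text
t: 20.6
ee_pos: [478.6, 15.7, 116.3]
orientation: [2.14, 2.295, 0.005]
ft_force: [10.3, -1.5, -8.5]
width: 12.3
grasp_force: 30.0
```

```bash
python3 - <<'E'
from h import *
np.set_printoptions(precision=1,suppress=True)
ims=[];P={}
for k in range(6):
    ims.append(ctrl.get_image("side").astype(float))
    for th in("jaw_pointer","rider_line"):
        for x in ctrl.pinpoint(th,"side")[:1]: P.setdefault(th,[]).append([*x["uv"],x["score"]])
o=ctrl.get_obs();print(o["ee_pos"],o["ft_force"],o["width"],o["t"])
for k,v in P.items(): print(k,np.array(v).tolist())
m=np.mean(ims,0).astype(np.uint8)[:,:,::-1];cv2.imwrite("pics/avg30.png",m)
a0=cv2.imread("pics/avg_side.png")
cv2.imwrite("pics/c5.png",np.vstack([cv2.resize(x[187:222,240:304],None,fx=8.5,fy=8.5,interpolation=cv2.INTER_CUBIC) for x in(a0,m)]))
print("1mm in px", proj("side",(571,82,90))-proj("side",(581,82,90)))
E
```

```text
[478.8  15.7 116.3] [ 9.8 -3.1 -7. ] 12.345200653694512 21.5
jaw_pointer [[272.0, 204.2, 0.54], [273.6, 201.3, 0.55], [272.2, 201.7, 0.67], [271.7, 203.1, 0.74], [270.7, 201.9, 0.71], [270.0, 202.6, 0.6]]
rider_line [[272.0, 207.1, 0.61], [271.7, 205.8, 0.57], [272.1, 205.8, 0.6], [274.4, 204.3, 0.61], [272.0, 204.5, 0.54], [273.1, 205.5, 0.38]]
1mm in px [3.5 0. ]
```

View pics/c5.png

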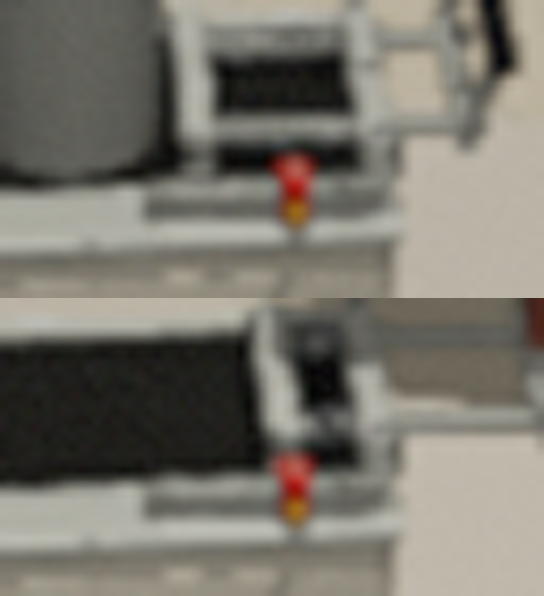

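Side view: the jaw has moved about 10 px towards the rider (centre column about 274.5). The network pointer and the jaw edges disagree by a few mm, so I'll check intensity profiles and the geometry.

```bash
python3 - <<'E'
from h import *
np.set_printoptions(precision=1,suppress=True,linewidth=200)
a0=cv2.imread("pics/avg_side.png");a1=cv2.imread("pics/avg30.png");t0=cv2.imread("pics/avg_top.png")
def red(im,box):
    l,t,r,b=box;s=im[t:b,l:r].astype(float);w=np.clip(s[:,:,2]-1.6*s[:,:,1]-20,0,None)*(s[:,:,1]<110);y,x=np.mgrid[t:b,l:r];return (w*x).sum()/w.sum(),(w*y).sum()/w.sum(),[x[w>30].min(),x[w>30].max(),y[w>30].min(),y[w>30].max()]
print("red side",red(a0,(262,195,285,218)),red(a1,(262,195,285,218)),"top",red(t0,(276,204,292,220)))
yaw=np.radians(4.1);c,s=np.cos(yaw),np.sin(yaw);ex=np.array([c,s,0]);ey=np.array([-s,c,0])
bow=np.array([507,18,117.]);O=bow+148*ex-[0,0,117]
V=lambda x,y,z:O+x*ex+y*ey+np.array([0,0,z])
for nm,q in(("bow",(-148,0,117)),("ptr home",(-43,52,91)),("jaw face c-near top",(-38,42,90)),("jaw back near top",(-48,42,90)),("rider31",(-74,52,89)),("rider37",(-80,52,89)),("plate corner FL",(-86,68,70)),("plate corner BL",(86,68,70)),("rear jaw face near",(38,42,90))):
    print(nm,V(*q),"side",proj("side",V(*q)),"top",proj("top",V(*q)))
for nm,im in(("home",a0),("now",a1)):
    g=im.mean(2)
    print(nm); print("     ",np.arange(256,284))
    for r in range(199,211): print(r,g[r,256:284].astype(int))
g=t0.mean(2);print("top cols",np.arange(278,294))
for r in range(194,219): print(r,g[r,278:294].astype(int))
E
```

```text
red side (np.float64(274.08220786846744), np.float64(207.82237228420433), [np.int64(272), np.int64(275), np.int64(206), np.int64(210)]) (np.float64(274.28484068233024), np.float64(208.09140650144835), [np.int64(273), np.int64(276), np.int64(206), np.int64(210)]) top (np.float64(283.90121580547117), np.float64(212.548632218845), [np.int64(283), np.int64(283), np.int64(213), np.int64(213)])
bow [507.  18. 117.] side [296.6 185.8] top [306.7 232.8]
ptr home [608.   77.4  91. ] side [261.5 204.5] top [286.5 200. ]
jaw face c-near top [613.7  67.8  90. ] side [259.7 202.7] top [289.8 198.3]
jaw back near top [603.7  67.   90. ] side [263.1 202.6] top [290.  201.5]
rider31 [577.1  75.2  89. ] side [272.4 204.7] top [287.1 210.3]
rider37 [571.1  74.7  89. ] side [274.5 204.6] top [287.2 212.3]
plate corner FL [564.   90.3  70. ] side [276.9 213.3] top [282.  215.7]
plate corner BL [735.5 102.6  70. ] side [216.  215.2] top [279.  161.1]
rear jaw face near [689.5  73.2  90. ] side [233.  203.5] top [288.3 173.8]
home
      [256 257 258 259 260 261 262 263 264 265 266 267 268 269 270 271 272 
[... 4125 characters left out ...]

209 [143 149 148 135 146 130 118 106  97 139 146 142 114  60  42  56]
210 [146 148 148 134 142 127 107 101  88 137 145 142 119  64  40  51]
211 [149 147 146 139 114  99  90  91  85 108 142 142 121  64  41  51]
212 [147 130 118 105  95  96  98 112 106 100 141 144 138  72  41  53]
213 [147 125 112 106  88  83  86  91  90  98 140 143 142  75  43  45]
214 [148 132 118 134  91  73  84  76  77  96 140 144 143  77  44  42]
215 [148 146 143 145 120 114 119 108  93  96 141 144 143  78  43  41]
216 [148 149 149 149 142 139 127 108  94  97 141 145 141  79  42  41]
217 [149 148 150 149 144 145 129 114 102  99 141 145 142  86  46  42]
218 [149 150 149 149 141 146 134 101  93  98 141 145 141  87  49  42]
```

Request:
apply_moves([
  {"tx": -0.001,"ty": 0,"tz": 0,"spin": 0},
  {"tx": -0.002,"ty": 0,"tz": 0,"spin": 0},
  {"tx": -0.003,"ty": -0.0002,"tz": 0,"spin": 0},
  {"tx": -0.004,"ty": -0.0003,"tz": 0,"spin": 0},
  {"tx": -0.005,"ty": -0.0003,"tz": 0,"spin": 0},
  {"tx": -0.0052,"ty": -0.0003,"tz": 0,"spin": 0},
  {"tx": -0.0052,"ty": -0.0003,"tz": 0,"spin": 0},
  {"tx": -0.0052,"ty": -0.0003,"tz": 0,"spin": 0},
])

```text
t: 22.3
ee_pos: [473.9, 15.3, 116.3]
orientation: [2.139, 2.294, 0.005]
ft_force: [10.8, -3.1, -8.6]
width: 12.1
grasp_force: 30.0
```

```bash
python3 - <<'E'
from h import *
np.set_printoptions(precision=2,suppress=True,linewidth=200)
ims=[];P={}
for k in range(12):
    ims.append(ctrl.get_image("side").astype(float))
    for th in("jaw_pointer","rider_line"):
        for x in ctrl.pinpoint(th,"side")[:1]: P.setdefault(th,[]).append(x["uv"])
o=ctrl.get_obs();print(o["ee_pos"],o["ft_force"],o["width"],o["t"])
for k,v in P.items(): print(k,np.median(v,0),np.std(v,0))
m=np.mean(ims,0)[:,:,::-1].astype(np.uint8);cv2.imwrite("pics/avg35.png",m);g=m.mean(2)
print(np.arange(264,284))
for r in range(199,208): print(r,g[r,264:284].astype(int))
cv2.imwrite("pics/c6.png",cv2.resize(m[193:216,260:290],None,fx=25,fy=25,interpolation=cv2.INTER_CUBIC))
E
```

```text
[473.82  15.28 116.26] [10.72 -3.44 -7.89] 12.327098012312483 24.1
jaw_pointer [273.65 201.85] [1.27 1.38]
rider_line [273.05 205.8 ] [6.49 3.29]
[264 265 266 267 268 269 270 271 272 273 274 275 276 277 278 279 280 281 282 283]
199 [ 30  31  29  32  30  27  15  35  97 150 173 164 123  61  43  62  65  92 146 174]
200 [ 31  29  32  30  29  29  20  26  82 147 176 175 149  93  64  69  71  95 146 173]
201 [ 30  28  31  28  26  27  23  23  73 139 172 176 156 108  79  72  75  94 144 164]
202 [ 29  28  28  31  26  28  26  21  55 110 141 158 152 106  83  80  78  89 131 147]
203 [ 29  28  31  30  28  28  28  15  38  80 103 120 119  78  63  66  58  70 109 136]
204 [ 30  30  28  30  30  28  29  16  34  72  91 103  98  54  32  34  31  47  88 121]
205 [ 29  26  27  27  27  29  24  21  40  73  93 103  89  43  11  14  16  33  78 113]
206 [ 24  25  23  25  24  24  22  25  44  83 109 113  86  45  29  35  40  45  79 111]
207 [ 50  58  65  71  71  67  65  71  70  86 111 113  99  86  82  82  86  90 103 120]
```

View pics/c6.png

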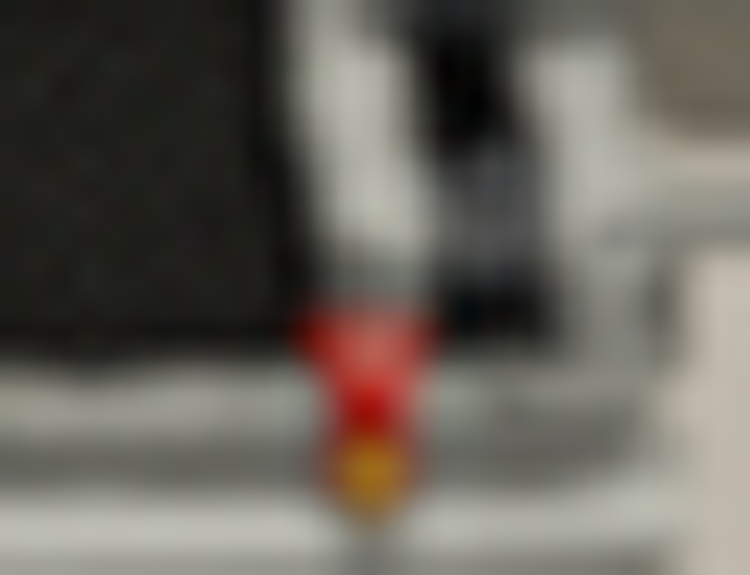

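The final side view shows the end of the jaw centred over the rider: pointer at about 274.3, rider line at about 274.2. The bow is gripped with 30 N and the rider has not moved, so I'm handing in.

```bash
python3 -c "
from workcell import ctrl
print(ctrl.get_obs()['grasp_force'],ctrl.close_job())"
```

```text
the job is handed in; nothing more can be done
29.992991387844086 None
```

The jug stands upright and released on the blue mat, and the arm is holding the clamp jaw open, its pointer within about 2 mm of the rider's line by my camera measurements; the job is handed in, but no verdict came back.

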